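# Move a battery pack from the charger to the turntable

## Task

Take the charged battery pack off the charger by pressing the charger's catch, never forcing it past the catch, and slide it along the turntable's rail, window end first, until it clicks home and the catch holds it by itself. Be gentle: press and push with no more than about 15 N, never jam the pack in the rails, and leave the things standing around where they are.

Things in the scene. Friction and masses are not known exactly. Their poses are not given: they have to be found in the camera images.
- pack: battery pack, 0.3 kg: foot plate 90 (x) x 66 (y) x 8 mm and on it a body 46 mm wide (y), x = -40 to +22 mm, top 50 mm above the underside. The foot's +x end sticks out, with a window (x = 26 to 42 mm) for the catch tooth. Origin: centre of the underside, z up. Grip firmly across the 46 mm, low, but finger tips 8 mm above the foot to clear the lips; held loosely or high it tips and binds.
- charger: grey low charger with a box end, fixed to the table. Its rail is a deck 100 mm wide, top 14 mm above the table, x = -120 to +120 mm, with two guides (see charger_mouth). Origin on the table, on the rail's midline, under the latched pack's origin (pack at x = y = 0, z = 14 mm). x runs along the rail; the pack goes in towards +x and comes out towards -x.
- wheel: motorised turntable, fixed to the table: round head 190 mm across, 62 mm high, centred at x = 255 mm, and the same deck and rail as the charger's. Its catch and stop are adjustable: the latched pack's origin lies anywhere from x = 0 to +40 mm (y = 0, z = 14 mm), to be felt or seen. A hard stop comes 2.5 mm after the click. Origin on the table, on the rail's midline; mouth at -x.
- charger_mouth (a point): point on the charger's deck midway between the ends of its two straight aluminium guides, x = -30 mm in its frame, z = 14 mm. Guides 69 mm apart, lips overhanging inwards to 54 mm apart, 9.5 mm of height under them for the pack's foot, lip tops 27.5 mm above the table. Flares widen the mouth to about 85 mm at 54 mm before the origin.
- wheel_mouth (a point): the same point on the turntable's rail (x = -30 mm in its frame, z = 14 mm), same guides, lips and flares. Set the pack flat on the bare deck before it, its origin about 98 mm before the turntable's origin, then slide in towards +x, window end first.
- charger_pad (a point): top centre of the charger's catch button, a black ribbed pad 34 x 38 mm, 36 mm above the table at rest, at x = 86 mm in the charger's frame. Press straight down: 1.2 N to start, 2.8 N at the end of its 8 mm, then a hard stop. When the tooth is down a spring plunger pushes the pack out by 10 to 15 mm, so that the catch cannot take hold again.
- charger_catch (a joint): travel of the charger's catch button, m: 0 up (tooth holds), 0.008 fully down; the tooth lets go at about 0.005.
- wheel_catch (a joint): travel of the turntable's catch: 0 m up, pushed down by the pack's leading edge riding over the tooth's ramp, and back at 0 after the click.
- wheel_eject (a joint): travel of the turntable's spring plunger, m: 0 with no pack on it, about 0.010 with the pack latched, 0.0125 against the hard stop. It resists with 3.6 to 5 N; riding over the tooth adds some 3 to 8 N just before the click.
- mug: unglazed cup, 68 mm across, 85 mm tall; stands on the table, not part of the job. Origin: centre of the underside.
- rib: wooden disc, 56 mm across, 10 mm thick; stands on the table, not part of the job. Origin: centre of the underside.
- brush: brush lying flat, 200 mm long; stands on the table, not part of the job. Origin: centre of the underside.
- bowl: clay bowl, 110 mm across, 50 mm tall; stands on the table, not part of the job. Origin: centre of the underside.
- jar: white jar, 70 mm across, 80 mm tall; stands on the table, not part of the job. Origin: centre of the underside.
- spatula: spatula lying flat, 240 mm long; stands on the table, not part of the job. Origin: centre of the underside.
- cutter: steel ring cutter, 80 mm across, 30 mm tall; stands on the table, not part of the job. Origin: centre of the underside.
- trimstand: plaster stand, 80 mm across, 60 mm tall; stands on the table, not part of the job. Origin: centre of the underside.
Things that resemble listed ones, but are neither listed nor needed, are in the scene too. What is shaped like the pack but blue or green is not meant.

How it is judged:
By the outcome, as a careful person would: the job done as asked, in the order asked, and still so for the second after the job is handed in, with the robot touching nothing.
It also fails if it takes over 67 s, if anything falls off the work surface, if the arm or the gripper's body presses on something with over 40 N, if the wrist force passes 120 N, or if a joint passes its speed limit or range.

## Robot

A 6-joint arm with a two-finger parallel gripper is mounted at the origin on the work surface. World frame = base frame: x ahead of the robot, y to its left, z up, the work surface at z = 0. Lengths are in m, angles in rad, forces in N, time in s.
With the tool pointing down it reaches from about 0.35 to 0.85 m from the base axis. Payload 8.1 kg.
Tool frame: the origin (TCP) lies at the very end of the fingers, on their centre line; the grasp point (between the pads) lies 19 mm behind it; z points along the fingers, y is the line along which they close (so a half turn about z gives the same grasp; the last joint's range is limited). The gripper opens to 93 mm and grips with 3 to 60 N. Pads are 15 mm wide; open, the fingers measure 128 mm over their backs; the gripper's body (75 mm by 188 mm) begins 65 mm behind the grasp point.
Start: joints at [-1.34, 0.13, 1.488, -0, 1.523, -0.085], TCP at [0.186, -0.57, 0.219] pointing down, gripper open.
Joint ranges: [-2.96, 2.96], [-0.89, 2.26], [0.02, 2.5], [-1.34, 4.48], [0, 2.73], [-2.66, 2.66]. Speed limits (rad/s): [2.39, 2.39, 2.79, 3.14, 3.14, 3.14].

## Interface

Orientations are given as a rotation vector (axis times angle).
In Python, from plant import monitor, eyes, ticket gives the robot as it stands.
- The arm moves only by the tool arm_command, never from a script. Its argument "deltas" is a list that holds one entry, the list of rows, each a list of 6 numbers: the shift along the world's x, y, z in cm, then the turn, a rotation vector about the world's x, y, z in degrees. In form: [[[tx, ty, tz, rx, ry, rz], ...]]. A call has 1 to 12 rows; each row shifts and turns the commanded pose from where the row before left it; what a row does not reach is not made up. A row lasts 1/12 s, in which the tool goes at most 41.7 mm and 7.16 degrees, less where a joint would pass 70% of its speed; a pose out of reach is approached as far as the arm can. A call is refused whole if a number of a shift passes 4.17 or a number of a turn 7.16, either way. A call with a gripper value outside its range is refused whole. "gripper" is the opening, from -1 (shut) to 1 (fully open), set as the call begins (left out, the last holds). The fingers move at their own pace and stop on an object; "squeeze" is the grip in N (left out, the last holds). Time passes only in rows, so rows that do not move let the fingers close. It gives the time, the measured TCP pose, the force, the opening and the grip force at its end, in the units of the state.
- monitor.read_state(): the state, without advancing time (a new reading comes with each control period).
- eyes.read_camera(name): name is "side" or "top"; returns the picture (480x640x3 uint8, blue, green, red); there is no depth.
- eyes.camera_model(name): a dict with "fx", "fy", "cx", "cy" (pixels), "rvec" (rotation vector, rad) and "tvec" (3), from world to camera coordinates, as OpenCV has them. Camera axes: x right, y down, z forward; pixel columns grow to the right and rows downward; lengths in m; the calibration is good to about 2 mm. A picture is of the moment at which its call begins. camera_model takes no time and is no camera call.
- ticket.close_job(): hands the job in; it is judged then, once.
The state is a dict: "t": time; "q": joint angles; "dq": joint speeds; "joint_torque": joint torques, N m; "tool_pos": TCP position; "orientation": TCP orientation; "force": force on the tool from outside, world axes, zero at the start; "wrist_torque": the same for the moment, N m; "opening": finger opening in m; "gripper_force": force on a finger pad.
Only numpy, scipy, OpenCV 4.12 (cv2) and the standard library are available. Lean on these libraries where they do the work, as an engineer would, in place of code of your own. Each camera call takes 0.05 s, during which the arm holds its last target. There are 200 camera calls.

## Working session

There is one attempt and no reset: what is moved stays moved. The work goes in short steps, Python scripts to look and compute and a tool call to move; the robot and the scene stay as the last step left them, time stands still between calls to the robot, and variables do not carry over. Pictures are saved under pics/ and viewed, at most 10 in all, crops included, and the job is handed in when it is done.

Besides the shell and the picture viewer there is one more tool, called after ">>>" in YAML: its name, and indented under it one key for each argument. arm_command: Moves the arm, as the interface text tells. Its arguments: {"type":"object","properties":{"deltas":{"type":"array"},"gripper":{"type":"number"},"squeeze":{"type":"number"}},"required":["deltas"]}

```bash
ls; mkdir -p pics
python3 - <<'E'
from plant import monitor, eyes
import cv2
for n in("side","top"):
    cv2.imwrite(f"pics/{n}0.png",eyes.read_camera(n)); m=eyes.camera_model(n); print(n,m)
print(monitor.read_state())
E
```

```text
pics
side {'fx': 488.65508902257255, 'fy': 488.65508902257255, 'cx': 321.21941837360123, 'cy': 241.93950975559187, 'rvec': array([ 1.09110607, -2.45989814,  0.91956208]), 'tvec': array([0.36057899, 0.3284593 , 1.32430349])}
top {'fx': 526.0123025697902, 'fy': 526.0123025697902, 'cx': 320.2491062870246, 'cy': 238.9803860072483, 'rvec': array([ 2.16089342, -2.15468002,  0.11908588]), 'tvec': array([0.01383799, 0.54177643, 1.26727419])}
{'t': 0.1, 'q': array([-1.34039767e+00,  1.31100330e-01,  1.48914684e+00, -6.79706088e-06,
        1.52301231e+00, -8.53883758e-02]), 'dq': array([-4.09740022e-05, -2.52544016e-03, -3.14210336e-03,  1.33068826e-03,
       -5.30529562e-04, -6.66858475e-04]), 'joint_torque': array([ 1.89721459e-04, -5.61343718e+01, -4.93095267e+01,  7.70027633e-02,
        2.91366497e-02, -4.55204463e-05]), 'tool_pos': array([ 0.18624739, -0.56982492,  0.21769651]), 'orientation': array([-3.10087205e+00, -4.93717798e-01,  2.00200138e-04]), 'force': array([-0.14881046, -0.09027451, -0.19852761]), 'wrist_torque': array([ 0.04685527,  0.05521523, -0.0087186 ]), 'gripper_force': 0.0, 'opening': 0.09344247007990031}
```

View pics/top0.png

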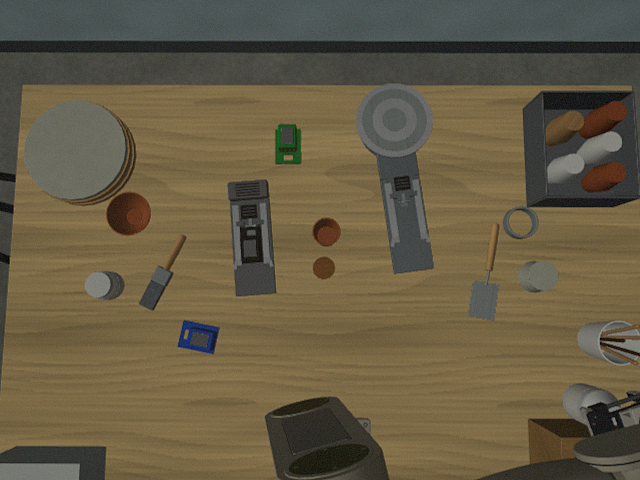

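View pics/side0.png

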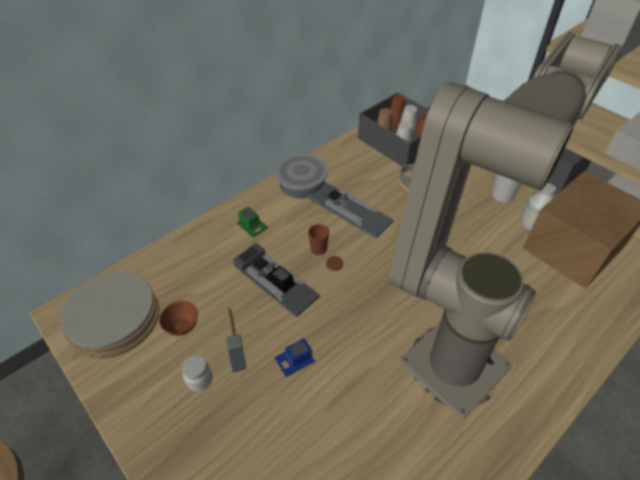

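The top view shows the charger (centre about 252,237, black pack in it) and the turntable (head at 394,120, deck end about 413,270). In the side view they are at about (275,280) and (340,200). Next I'll enlarge these areas.

```bash
cat > h.py <<'E'
import numpy as np, cv2
from plant import monitor, eyes
from scipy.spatial.transform import Rotation as R
def cam(n):
    m=eyes.camera_model(n); K=np.array([[m['fx'],0,m['cx']],[0,m['fy'],m['cy']],[0,0,1]])
    return K,np.array(m['rvec'],float),np.array(m['tvec'],float)
def proj(n,P):
    K,r,t=cam(n); return cv2.projectPoints(np.array(P,float).reshape(-1,1,3),r,t,K,None)[0].reshape(-1,2)
def ray(n,uv,z):
    K,r,t=cam(n); M=R.from_rotvec(r).as_matrix(); c=-M.T@t
    d=M.T@np.linalg.inv(K)@np.array([uv[0],uv[1],1.]); return c+d*(z-c[2])/d[2]
def tri(a,b):
    A=[]
    for n,uv in(("top",a),("side",b)):
        K,r,t=cam(n); P=K@np.c_[R.from_rotvec(r).as_matrix(),t]
        A+=[P]
    X=cv2.triangulatePoints(A[0],A[1],np.array(a,float).reshape(2,1),np.array(b,float).reshape(2,1))[:,0]; return X[:3]/X[3]
E
python3 - <<'E'
from h import *
t=cv2.imread("pics/top0.png"); s=cv2.imread("pics/side0.png")
def crop(i,x,y,w,h,k): return cv2.resize(i[y:y+h,x:x+w],None,fx=k,fy=k,interpolation=cv2.INTER_CUBIC)
a=crop(t,215,170,75,135,4.44);b=crop(t,355,140,90,140,4.28)
cv2.imwrite("pics/c1.png",np.clip(np.hstack([a[:599],b[:599]])*1.6,0,255).astype('uint8'))
a=crop(s,225,240,100,80,4);b=crop(s,300,175,100,80,4)
cv2.imwrite("pics/c2.png",np.clip(np.hstack([a,b])*1.6,0,255).astype('uint8'))
for uv in((252,237),(394,120),(413,270)): print(uv,ray("top",uv,0.014))
E
```

```text
(252, 237) [0.54840598 0.18665358 0.014     ]
(394, 120) [ 0.85216663 -0.17299632  0.014     ]
(413, 270) [ 0.46683123 -0.21509166  0.014     ]
```

View pics/c1.png

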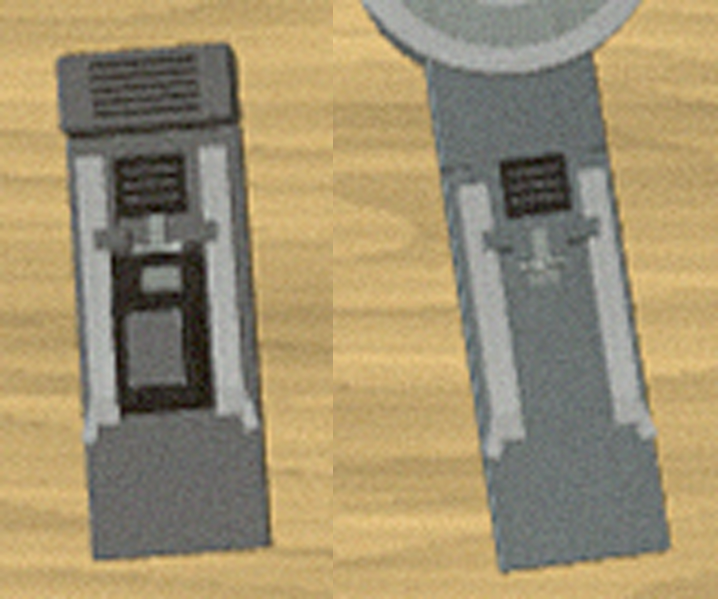

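View pics/c2.png

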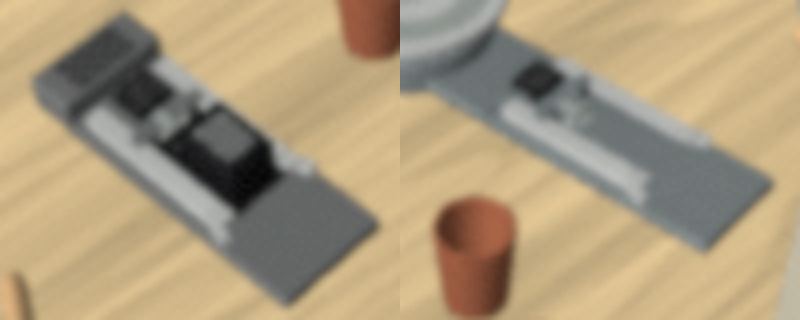

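The crops show both rails clearly. Charger deck end corners are at crop px (93,558) and (272,545) with the pad at (117..187,155..215). Wheel deck corners are at (503,573) and (670,547). I'll fit the planar poses from these.

```bash
cat > fit.py <<'E'
from h import *
from scipy.optimize import least_squares
def px(p,x0,k,ox,oy): return (p[0]-x0+.5)/k-.5+ox,(p[1]+.5)/k-.5+oy
T1=lambda *p:px(p,0,4.44,215,170); T2=lambda *p:px(p,333,4.28,355,140)
S1=lambda *p:px(p,0,4,225,240); S2=lambda *p:px(p,400,4,300,175)
ch=[("top",T1(93,558),(-120,50,14)),("top",T1(272,545),(-120,-50,14)),
("top",T1(117,157),(103,19,36)),("top",T1(187,153),(103,-19,36)),("top",T1(187,212),(69,-19,36)),("top",T1(119,217),(69,19,36)),
("side",S1(288,295),(-120,50,14)),("side",S1(378,222),(-120,-50,14))]
wh=[("top",T2(503,573),(-120,50,14)),("top",T2(670,547),(-120,-50,14)),("top",(394.5,120),(255,0,62)),
("side",S2(706,242),(-120,50,14)),("side",S2(773,184),(-120,-50,14))]
def W(p,l):
    l=np.array(l)/1000.; c,s=np.cos(p[2]),np.sin(p[2]); return np.array([p[0]+c*l[0]-s*l[1],p[1]+s*l[0]+c*l[1],l[2]])
def f(p,d): return np.concatenate([proj(n,[W(p,l)])[0]-uv for n,uv,l in d])
if __name__=="__main__":
  for d,x0 in((ch,(.55,.19,0)),(wh,(.58,-.2,0.1))):
    r=least_squares(f,x0,args=(d,),loss='soft_l1'); p=r.x
    print(p[:2],np.degrees(p[2])); print(f(p,d).reshape(-1,2).round(1).tolist())
  for n in("top","side"):
    K,r,t=cam(n); print(n,-R.from_rotvec(r).as_matrix().T@t)
  # height checks by triangulation: deck corners
  for d in(ch,wh):
    o={}
    for n,uv,l in d:o.setdefault(l,{})[n]=uv
    for l,v in o.items():
      if len(v)==2: print(l,tri(v["top"],v["side"]).round(4))
E
python3 fit.py
```

```text
[0.52487175 0.18483171] 4.933436835548502
[[0.1, 0.8], [0.1, 0.4], [-0.0, -0.0], [-0.5, -0.4], [0.4, -0.2], [0.4, -0.1], [-1.1, 1.3], [0.1, -1.3]]
[ 0.58358277 -0.20152428] 7.7011614200611005
[[-0.2, 0.0], [0.6, 0.8], [-0.1, -0.4], [-0.6, 0.8], [0.1, -1.5]]
top [0.38990582 0.00623578 1.32198019]
side [-0.23453336  0.67701743  1.21586346]
(-120, 50, 14) [0.4015 0.2225 0.0192]
(-120, -50, 14) [0.4103 0.1253 0.0074]
(-120, 50, 14) [ 0.4573 -0.1686  0.018 ]
(-120, -50, 14) [ 0.4732 -0.2684  0.0044]
```

```bash
cat > ov.py <<'E'
from fit import *
def draw(im,n,p,segs,col,k,ox,oy):
    for a,b in segs:
        q=(proj(n,[W(p,a),W(p,b)])+.5-[ox,oy])*k
        cv2.line(im,*[tuple(int(round(v*8)) for v in z) for z in q],col,1,cv2.LINE_AA,3)
def rect(x0,x1,y,z): return [((x0,y,z),(x1,y,z)),((x1,y,z),(x1,-y,z)),((x1,-y,z),(x0,-y,z)),((x0,-y,z),(x0,y,z))]
base=rect(-120,120,50,14)+rect(-30,60,27,27.5)
CH=base+rect(69,103,19,36)+rect(-40,22,23,64); WHs=base
E
python3 - <<'E'
from ov import *
pc=(.5249,.1848,np.radians(4.93)); pw=(.5836,-.2015,np.radians(7.7))
out=[]
for n,c1,c2,w,h in(("top",(205,165),(350,140),100,140),("side",(222,235),(300,175),100,85)):
  i=cv2.imread(f"pics/{n}0.png"); row=[]
  for (x,y),p,s in((c1,pc,CH),(c2,pw,WHs)):
    k=4 if n=="top" else 4
    a=np.clip(cv2.resize(i[y:y+h,x:x+w],None,fx=k,fy=k,interpolation=cv2.INTER_CUBIC)*1.6,0,255).astype('uint8')
    draw(a,n,p,s,(0,0,255),k,x,y); row.append(a)
  cv2.imwrite(f"pics/ov_{n}.png",np.hstack(row))
E
```

```text
(no output)
```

View pics/ov_top.png

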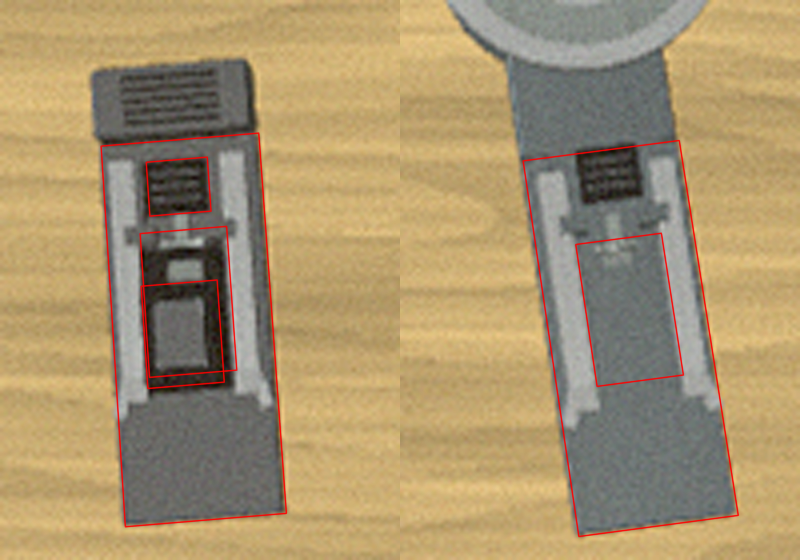

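View pics/ov_side.png

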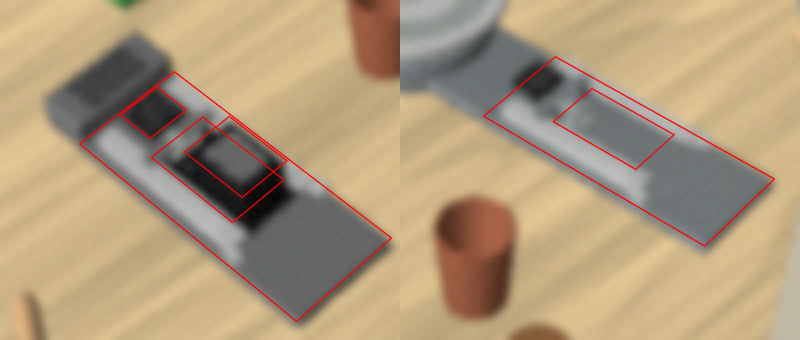

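>>> arm_command:
  deltas:
    - [[1.77, 3.18, 0, 0, 0, -0.55], [1.77, 3.18, 0, 0, 0, -0.55], [1.77, 3.18, 0, 0, 0, -0.55], [1.77, 3.18, 0, 0, 0, -0.55], [1.77, 3.18, 0, 0, 0, -0.55], [1.77, 3.18, 0, 0, 0, -0.55], [1.77, 3.18, 0, 0, 0, -0.55], [1.77, 3.18, 0, 0, 0, -0.55], [1.77, 3.18, 0, 0, 0, -0.55], [1.77, 3.18, 0, 0, 0, -0.55], [1.77, 3.18, 0, 0, 0, -0.55], [1.77, 3.18, 0, 0, 0, -0.55]]
  gripper: -1
  squeeze: 10

```text
t: 1.1
tool_pos: [0.399, -0.187, 0.2184]
orientation: [-3.126, -0.313, 0.0]
force: [1.1, 0.0, 0.4]
opening: 0.0178
gripper_force: 0.0
```

>>> arm_command:
  deltas:
    - [[1.77, 3.18, 0, 0, 0, -0.55], [1.77, 3.18, 0, 0, 0, -0.55], [1.77, 3.18, 0, 0, 0, -0.55], [1.77, 3.18, 0, 0, 0, -0.55], [1.77, 3.18, 0, 0, 0, -0.55], [1.77, 3.18, 0, 0, 0, -0.55], [1.77, 3.18, 0, 0, 0, -0.55], [1.77, 3.18, 0, 0, 0, -0.55], [1.77, 3.18, 0, 0, 0, -0.55], [1.77, 3.18, 0, 0, 0, -0.55], [1.77, 3.18, 0, 0, 0, -0.55], [1.77, 3.18, 0, 0, 0, -0.55]]

```text
t: 2.1
tool_pos: [0.6114, 0.1946, 0.2179]
orientation: [3.138, 0.134, -0.001]
force: [0.8, -1.2, -0.5]
opening: 0.0005
gripper_force: 0.0
```

```bash
cat > st.py <<'E'
from fit import *
pc=(.5249,.1848,np.radians(4.93)); pw=(.5836,-.2015,np.radians(7.7))
def loc(p,P):
    c,s=np.cos(p[2]),np.sin(p[2]); d=np.array(P[:2])-p[:2]; return np.array([c*d[0]+s*d[1],-s*d[0]+c*d[1],P[2]])*1000
def st():
    s=monitor.read_state(); M=R.from_rotvec(s['orientation']).as_matrix()
    print('t',round(s['t'],2),'pos',s['tool_pos'].round(4),'yaw',np.degrees(np.arctan2(M[1,0],M[0,0])).round(2),'z',M[:,2].round(4),'F',s['force'].round(1),'M',s['wrist_torque'].round(2),'op',round(s['opening'],4),'q',s['q'].round(2))
    print('ch',loc(pc,s['tool_pos']).round(1),'wh',loc(pw,s['tool_pos']).round(1))
if __name__=="__main__": st()
E
python3 st.py
python3 - <<'E'
from st import *
for q in((500,160),(565,153),(571,213),(507,219),(536,186)): print(loc(pw,ray("top",T2(*q),.036)).round(1))
for q in((117,157),(187,153),(187,212),(119,217)): print('c',loc(pc,ray("top",T1(*q),.036)).round(1))
print(proj("top",[.6,.19,.036]))
# obstacles
for n,uv,z in(("mug",(327,232),.085),("rib",(324,268),.01)): print(n,ray("top",uv,z))
E
```

```text
t 2.1 pos [0.6114 0.1946 0.2179] yaw 4.88 z [-9.e-04 -3.e-04 -1.e+00] F [ 0.8 -1.2 -0.5] M [0.03 0.01 0.04] op 0.0005 q [ 0.23  0.24  1.36 -0.    1.54  1.71]
ch [ 87.1   2.4 217.9] wh [ 80.7 388.8 217.9]
[117.3  18.8  36. ]
[116.4 -19.3  36. ]
[ 80.8 -17.4  36. ]
[82.2 19.9 36. ]
[99.3  0.3 36. ]
c [102.9  19.   36. ]
c [101.9 -20.2  36. ]
c [ 68.6 -18.   36. ]
c [68.9 20.1 36. ]
[[249.83029139 215.24896048]]
mug [ 0.55218333 -0.00093452  0.085     ]
rib [0.47141768 0.00595506 0.01      ]
```

>>> arm_command:
  deltas:
    - [[-0.02, -0.04, -2.5, 0, 0, 0], [0, -0.04, -2.5, 0, 0, 0], [0, -0.04, -2.5, 0, 0, 0], [0, -0.04, -2.5, 0, 0, 0], [0, -0.04, -2.5, 0, 0, 0], [0, 0, -2.0, 0, 0, 0], [0, 0, -1.5, 0, 0, 0], [0, 0, -1.0, 0, 0, 0], [0, 0, -0.7, 0, 0, 0], [0, 0, 0, 0, 0, 0]]

```text
t: 2.93
tool_pos: [0.6098, 0.1906, 0.0398]
orientation: [3.138, 0.134, -0.004]
force: [-0.4, 0.1, -0.1]
opening: 0.0006
gripper_force: 0.0
```

>>> arm_command:
  deltas:
    - [[0, 0, -0.2, 0, 0, 0], [0, 0, -0.2, 0, 0, 0], [0, 0, -0.2, 0, 0, 0], [0, 0, 0, 0, 0, 0], [0, 0, 0, 0, 0, 0]]

```text
t: 3.35
tool_pos: [0.6115, 0.191, 0.0363]
orientation: [-3.139, -0.134, -0.002]
force: [0.8, -0.1, 0.8]
opening: 0.0002
gripper_force: 0.5
```

>>> arm_command:
  deltas:
    - [[0, 0, -0.15, 0, 0, 0], [0, 0, -0.15, 0, 0, 0], [0, 0, 0, 0, 0, 0], [0, 0, 0, 0, 0, 0]]

```text
t: 3.68
tool_pos: [0.6113, 0.1909, 0.0328]
orientation: [-3.139, -0.134, -0.001]
force: [0.7, 0.4, 1.3]
opening: 0.0002
gripper_force: 0.7
```

>>> arm_command:
  deltas:
    - [[0, 0, -0.1, 0, 0, 0], [0, 0, -0.1, 0, 0, 0], [0, 0, 0, 0, 0, 0], [0, 0, 0, 0, 0, 0]]

```text
t: 4.02
tool_pos: [0.6111, 0.1909, 0.0307]
orientation: [-3.139, -0.134, -0.0]
force: [1.5, 0.7, 1.5]
opening: 0.0005
gripper_force: 1.0
```

>>> arm_command:
  deltas:
    - [[0, 0, -0.1, 0, 0, 0], [0, 0, -0.1, 0, 0, 0], [0, 0, 0, 0, 0, 0], [0, 0, 0, 0, 0, 0], [0, 0, 0, 0, 0, 0]]

```text
t: 4.43
tool_pos: [0.611, 0.1909, 0.0287]
orientation: [-3.139, -0.134, -0.0]
force: [1.7, -0.1, 2.9]
opening: 0.0004
gripper_force: 1.2
```

Run:
```python
from st import *
st(); i=eyes.read_camera("top"); cv2.imwrite("pics/t1.png",i)
a=cv2.imread("pics/top0.png")
f=lambda i,x,y,w,h:cv2.resize(i[y:y+h,x:x+w],None,fx=4,fy=4,interpolation=cv2.INTER_CUBIC)
s=eyes.read_camera("side");cv2.imwrite("pics/s1.png",s)
h=np.zeros((560,800,3),'uint8'); h[:,:400]=f(i,205,165,100,140); h[:340,400:]=f(s,222,235,100,85)
cv2.imwrite("pics/v1.png",np.clip(h*1.6,0,255))
```

```text
t 4.43 pos [0.611  0.1909 0.0287] yaw 4.89 z [ 1.e-04  0.e+00 -1.e+00] F [ 1.7 -0.1  2.9] M [ 0.08 -0.29  0.1 ] op 0.0004 q [ 0.22  0.39  1.54 -0.    1.21  1.71]
ch [86.3 -1.3 28.7] wh [ 79.8 385.2  28.7][ WARN:0@0.766] global loadsave.cpp:1063 imwrite_ Unsupported depth image for selected encoder is fallbacked to CV_8U.
```

View pics/v1.png

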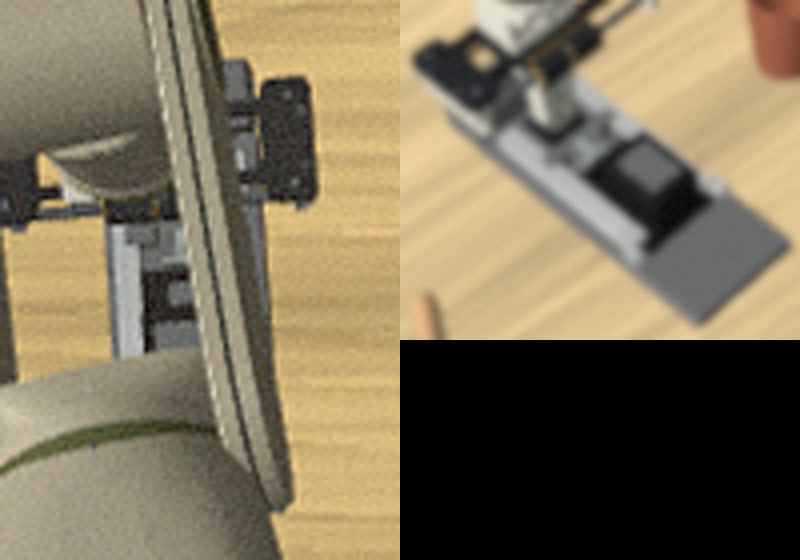

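The tooth let go: in the side view the pack's label has moved from about (232,158) to (245,170) in the crop, roughly 10 mm toward the mouth. Next I'll lift and go over the pack.

>>> arm_command:
  deltas:
    - [[0, 0, 1.0, 0, 0, 0], [0, 0, 2.0, 0, 0, 0], [0, 0, 2.8, 0, 0, 0], [0, 0, 2.8, 0, 0, 0], [-1.5, -0.1, 0.5, 0, 0, 0], [-2.5, -0.2, 0, 0, 0, 0], [-2.5, -0.2, 0, 0, 0, 0], [-2.2, -0.2, 0, 0, 0, 0], [-1.5, -0.1, 0, 0, 0, 0], [-0.5, 0, 0, 0, 0, 0], [0, 0, 0, 0, 0, 0], [0, 0, 0, 0, 0, 0]]

```text
t: 5.53
tool_pos: [0.5045, 0.183, 0.1201]
orientation: [-3.139, -0.134, -0.001]
force: [-0.1, 0.3, 0.4]
opening: 0.0003
gripper_force: 0.0
```

>>> arm_command:
  deltas:
    - [[0, 0, 0, 0, 0, 0], [0, 0, 0, 0, 0, 0], [0, 0, 0, 0, 0, 0], [0, 0, 0, 0, 0, 0], [0, 0, 0, 0, 0, 0], [0, 0, 0, 0, 0, 0], [0, 0, 0, 0, 0, 0], [0, 0, 0, 0, 0, 0], [0, 0, 0, 0, 0, 0], [0, 0, 0, 0, 0, 0]]
  gripper: 1

```text
t: 6.37
tool_pos: [0.504, 0.1829, 0.1197]
orientation: [-3.139, -0.134, -0.0]
force: [0.4, 0.1, 0.0]
opening: 0.0624
gripper_force: 0.0
```

Run:
```python
from st import *
st(); s=eyes.read_camera("side");cv2.imwrite("pics/s2.png",s)
a=cv2.imread("pics/side0.png"); b=cv2.imread("pics/s1.png")
# label shift: template match of label+body patch
u=proj("side",[W(pc,(-9,0,64))])[0].round().astype(int); k=6
A=cv2.resize(a,None,fx=k,fy=k,interpolation=cv2.INTER_CUBIC);B=cv2.resize(b,None,fx=k,fy=k,interpolation=cv2.INTER_CUBIC)
x,y=u*k; T=A[y-60:y+60,x-66:x+66]; r=cv2.matchTemplate(B[y-160:y+180,x-160:x+180],T,cv2.TM_CCOEFF_NORMED)
_,m,_,l=cv2.minMaxLoc(r); d=(np.array(l)-[94,100])/k; print(m,d)
for dx in(-8,-10,-12,-14): print(dx,proj("side",[W(pc,(-9+dx,0,64))])[0]-proj("side",[W(pc,(-9,0,64))])[0])
```

```text
t 6.37 pos [0.504  0.1829 0.1197] yaw 4.89 z [ 1.e-04  0.e+00 -1.e+00] F [0.4 0.1 0. ] M [ 0.03 -0.    0.03] op 0.0624 q [0.25 0.03 1.78 0.   1.33 1.74]
ch [-2.100e+01 -1.000e-01  1.197e+02] wh [-27.4 391.6 119.7]
0.9793736338615417 [2.83333333 2.33333333]
-8 [1.86510342 1.45202181]
-10 [2.33285201 1.81617381]
-12 [2.80119191 2.18078617]
-14 [3.27012426 2.54585975]
```

>>> arm_command:
  deltas:
    - [[0, 0, -1.0, 0, 0, 0], [0, 0, -1.5, 0, 0, 0], [0, 0, -1.5, 0, 0, 0], [0, 0, -1.5, 0, 0, 0], [0, 0, -1.2, 0, 0, 0], [0, 0, -1.0, 0, 0, 0], [0, 0, -0.7, 0, 0, 0], [0, 0, -0.4, 0, 0, 0], [0, 0, -0.15, 0, 0, 0], [0, 0, 0, 0, 0, 0], [0, 0, 0, 0, 0, 0]]

```text
t: 7.33
tool_pos: [0.5045, 0.183, 0.0308]
orientation: [-3.139, -0.134, -0.002]
force: [-0.1, -0.1, -0.2]
opening: 0.0928
gripper_force: 0.0
```

>>> arm_command:
  deltas:
    - [[0, 0, 0, 0, 0, 0], [0, 0, 0, 0, 0, 0], [0, 0, 0, 0, 0, 0], [0, 0, 0, 0, 0, 0], [0, 0, 0, 0, 0, 0], [0, 0, 0, 0, 0, 0], [0, 0, 0, 0, 0, 0], [0, 0, 0, 0, 0, 0]]
  gripper: -1
  squeeze: 5

```text
t: 8.0
tool_pos: [0.504, 0.1828, 0.0301]
orientation: [3.139, 0.134, -0.0]
force: [-0.7, 0.9, 0.5]
opening: 0.0461
gripper_force: 5.0
```

```bash
python3 st.py
```

```text
t 8.0 pos [0.504  0.1828 0.0301] yaw 4.89 z [-0.e+00 -1.e-04 -1.e+00] F [-0.7  0.9  0.5] M [ 0.05  0.05 -0.01] op 0.0461 q [ 0.25  0.14  1.84 -0.    1.16  1.74]
ch [-21.   -0.2  30.1] wh [-27.4 391.5  30.1]
```

>>> arm_command:
  deltas:
    - [[0, 0, 0, 0, 0, 0], [0, 0, 0, 0, 0, 0], [-0.2, -0.017, 0, 0, 0, 0], [-0.3, -0.026, 0, 0, 0, 0], [-0.5, -0.043, 0, 0, 0, 0], [0, 0, 0, 0, 0, 0]]
  squeeze: 40

```text
t: 8.5
tool_pos: [0.4931, 0.182, 0.0301]
orientation: [3.139, 0.134, -0.001]
force: [0.1, -1.2, 0.3]
opening: 0.0458
gripper_force: 40.0
```

>>> arm_command:
  deltas:
    - [[-0.6, -0.052, 0, 0, 0, 0], [-0.8, -0.069, 0, 0, 0, 0], [-0.8, -0.069, 0, 0, 0, 0], [-0.8, -0.069, 0, 0, 0, 0]]

```text
t: 8.83
tool_pos: [0.4631, 0.1794, 0.0301]
orientation: [-3.139, -0.134, 0.0]
force: [1.5, 0.2, -0.7]
opening: 0.0456
gripper_force: 40.0
```

>>> arm_command:
  deltas:
    - [[-0.8, -0.069, 0, 0, 0, 0], [-0.8, -0.069, 0, 0, 0, 0], [-0.8, -0.069, 0, 0, 0, 0], [-0.8, -0.069, 0, 0, 0, 0], [-0.8, -0.069, 0, 0, 0, 0], [-0.8, -0.069, 0, 0, 0, 0], [-0.5, -0.043, 0, 0, 0, 0], [0, 0, 0, 0, 0, 0]]

```text
t: 9.5
tool_pos: [0.4098, 0.1747, 0.03]
orientation: [3.139, 0.135, -0.001]
force: [-1.4, -0.6, -1.1]
opening: 0.0457
gripper_force: 40.0
```

```bash
python3 st.py
```

```text
t 9.5 pos [0.4098 0.1747 0.03  ] yaw 4.91 z [-6.e-04 -2.e-04 -1.e+00] F [-1.4 -0.6 -1.1] M [0.1  0.23 0.05] op 0.0457 q [ 0.29 -0.11  2.09  0.    1.16  1.77]
ch [-1.155e+02 -1.000e-01  3.000e+01] wh [-121.8  396.1   30. ]
```

>>> arm_command:
  deltas:
    - [[0, 0, 0.3, 0, 0, 0], [0, 0, 0.8, 0, 0, 0], [0, 0, 1.6, 0, 0, 0], [0, 0, 2.2, 0, 0, 0], [0, 0, 2.2, 0, 0, 0], [0, 0, 2.2, 0, 0, 0], [0, 0, 1.7, 0, 0, 0], [0, 0, 0.8, 0, 0, 0], [0.1, -0.6, 0.2, 0, 0, 0], [0.2, -1.2, 0, 0, 0, 0.15], [0.3, -1.8, 0, 0, 0, 0.15], [0.4, -2.4, 0, 0, 0, 0.2]]

```text
t: 10.5
tool_pos: [0.4201, 0.1146, 0.1488]
orientation: [-3.138, -0.151, 0.003]
force: [0.5, 0.1, -3.6]
opening: 0.0461
gripper_force: 40.0
```

>>> arm_command:
  deltas:
    - [[0.5, -3.0, 0, 0, 0, 0.2], [0.5, -3.0, 0, 0, 0, 0.2], [0.5, -3.0, 0, 0, 0, 0.2], [0.5, -3.0, 0, 0, 0, 0.2], [0.5, -3.0, 0, 0, 0, 0.2], [0.5, -3.0, 0, 0, 0, 0.2], [0.5, -3.0, 0, 0, 0, 0.2], [0.5, -3.0, 0, 0, 0, 0.2], [0.5, -3.0, 0, 0, 0, 0.2], [0.5, -2.8, 0, 0, 0, 0.2], [0.3, -1.8, 0, 0, 0, 0.15], [0.3, -1.3, 0, 0, 0, 0.15]]

```text
t: 11.5
tool_pos: [0.4759, -0.2162, 0.1485]
orientation: [-3.134, -0.208, 0.004]
force: [-0.2, 1.0, -3.6]
opening: 0.0455
gripper_force: 40.0
```

```bash
python3 st.py
```

```text
t 11.5 pos [ 0.4759 -0.2162  0.1485] yaw 7.6 z [-2.4e-03  9.0e-04 -1.0e+00] F [-0.2  1.  -3.6] M [ 0.03 -0.02  0.01] op 0.0455 q [-0.52 -0.03  1.79 -0.    1.39  0.91]
ch [ -83.3 -395.3  148.5] wh [-1.087e+02 -1.000e-01  1.485e+02]
```

>>> arm_command:
  deltas:
    - [[0, 0, -1.0, 0, 0, 0.1], [0, 0, -2.0, 0, 0, 0], [0, 0, -2.5, 0, 0, 0], [0, 0, -2.2, 0, 0, 0], [0, 0, -1.6, 0, 0, 0], [0, 0, -1.0, 0, 0, 0], [0, 0, -0.7, 0, 0, 0], [0, 0, -0.4, 0, 0, 0], [0, 0, -0.2, 0, 0, 0], [0, 0, 0, 0, 0, 0], [0, 0, 0, 0, 0, 0]]

```text
t: 12.42
tool_pos: [0.4777, -0.2145, 0.0351]
orientation: [3.133, 0.214, 0.002]
force: [-0.2, -0.5, -3.3]
opening: 0.0456
gripper_force: 40.0
```

Run:
```python
from ov import *
from st import *
st(); s=eyes.read_camera("side");t=eyes.read_camera("top");cv2.imwrite("pics/s3.png",s);cv2.imwrite("pics/t3.png",t)
f=lambda i,x,y,w,h:np.clip(cv2.resize(i[y:y+h,x:x+w],None,fx=4,fy=4,interpolation=cv2.INTER_CUBIC)*1.6,0,255).astype('uint8')
h=np.zeros((560,800,3),'uint8'); h[:,:400]=f(t,350,140,100,140); h[:340,400:]=f(s,300,175,100,85)
cv2.imwrite("pics/v3.png",h)
```

```text
t 12.42 pos [ 0.4777 -0.2145  0.0351] yaw 7.8 z [ 1.4e-03 -8.0e-04 -1.0e+00] F [-0.2 -0.5 -3.3] M [0.   0.04 0.  ] op 0.0456 q [-0.52  0.1   1.88  0.    1.17  0.91]
ch [ -81.4 -393.7   35.1] wh [-106.7    1.3   35.1]
```

View pics/v3.png

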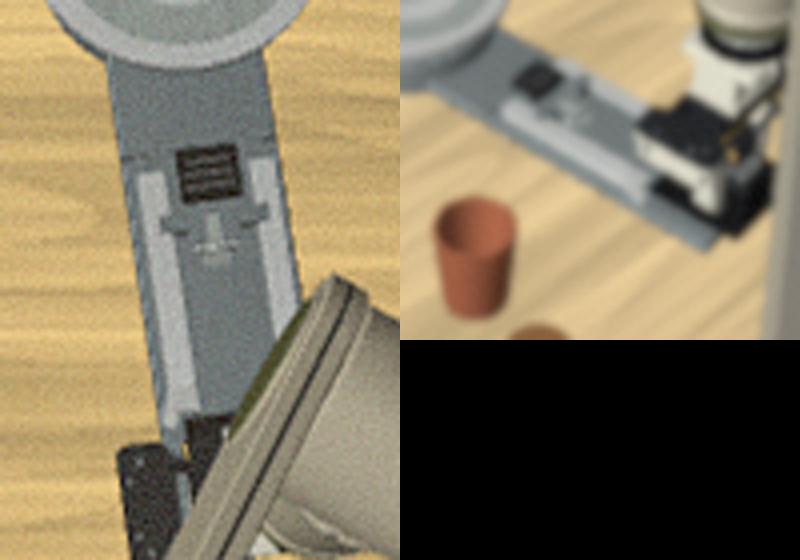

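The pack is held just above the wheel's deck, with its leading edge at about (205,420) at the mouth. The alignment looks right, so I'll set it down.

>>> arm_command:
  deltas:
    - [[0, -0.05, -0.15, 0, 0, 0], [0, 0, -0.15, 0, 0, 0], [0, 0, -0.1, 0, 0, 0], [0, 0, 0, 0, 0, 0], [0, 0, 0, 0, 0, 0]]

```text
t: 12.93
tool_pos: [0.477, -0.2147, 0.0301]
orientation: [-3.134, -0.213, -0.0]
force: [0.2, 0.0, -1.8]
opening: 0.0461
gripper_force: 40.0
```

```bash
python3 st.py
```

```text
t 12.93 pos [ 0.477  -0.2147  0.0301] yaw 7.79 z [ 0.  0. -1.] F [ 0.2  0.  -1.8] M [ 0.03 -0.   -0.01] op 0.0461 q [-0.52  0.1   1.88  0.    1.16  0.91]
ch [ -82.1 -393.9   30.1] wh [-107.4    1.2   30.1]
```

>>> arm_command:
  deltas:
    - [[0.31, -0.06, 0, 0, 0, 0], [0.4, 0.05, 0, 0, 0, 0], [0.4, 0.053, 0, 0, 0, 0], [0.4, 0.053, 0, 0, 0, 0], [0, 0, 0, 0, 0, 0]]

```text
t: 13.35
tool_pos: [0.493, -0.2136, 0.0302]
orientation: [3.134, 0.214, 0.001]
force: [0.4, 0.0, -3.8]
opening: 0.0455
gripper_force: 40.0
```

>>> arm_command:
  deltas:
    - [[0.4, 0.054, 0, 0, 0, 0], [0.4, 0.054, 0, 0, 0, 0], [0.4, 0.054, 0, 0, 0, 0], [0, 0, 0, 0, 0, 0]]

```text
t: 13.68
tool_pos: [0.505, -0.2124, 0.0303]
orientation: [3.134, 0.213, 0.002]
force: [1.5, -3.6, -4.3]
opening: 0.0461
gripper_force: 40.0
```

```bash
python3 st.py
```

```text
t 13.68 pos [ 0.505  -0.2124  0.0303] yaw 7.79 z [ 1.1e-03 -7.0e-04 -1.0e+00] F [ 1.5 -3.6 -4.3] M [-0.67 -0.32 -0.22] op 0.0461 q [-0.49  0.16  1.81 -0.    1.16  0.94]
ch [ -53.9 -394.    30.3] wh [-79.3  -0.3  30.3]
```

>>> arm_command:
  deltas:
    - [[0.01, -0.08, -0.02, 0, 0, 0], [0, 0, 0, 0, 0, 0], [0, 0, 0, 0, 0, 0]]

```text
t: 13.93
tool_pos: [0.5045, -0.2127, 0.0301]
orientation: [-3.134, -0.214, -0.001]
force: [0.3, 0.3, -0.9]
opening: 0.0458
gripper_force: 40.0
```

```bash
python3 st.py
```

```text
t 13.93 pos [ 0.5045 -0.2127  0.0301] yaw 7.8 z [ 6.e-04  2.e-04 -1.e+00] F [ 0.3  0.3 -0.9] M [ 0.03 -0.19 -0.01] op 0.0458 q [-0.49  0.16  1.81  0.    1.17  0.94]
ch [ -54.5 -394.3   30.1] wh [-79.9  -0.5  30.1]
```

>>> arm_command:
  deltas:
    - [[0.4, 0.052, 0, 0, 0, 0], [0.4, 0.052, 0, 0, 0, 0], [0.4, 0.052, 0, 0, 0, 0], [0.4, 0.052, 0, 0, 0, 0], [0, 0, 0, 0, 0, 0]]

```text
t: 14.35
tool_pos: [0.5213, -0.2107, 0.0301]
orientation: [3.134, 0.214, 0.002]
force: [0.7, 0.6, 1.6]
opening: 0.0456
gripper_force: 40.0
```

```bash
python3 st.py
```

```text
t 14.35 pos [ 0.5213 -0.2107  0.0301] yaw 7.81 z [ 1.2e-03 -1.0e-04 -1.0e+00] F [0.7 0.6 1.6] M [ 0.14 -0.06 -0.03] op 0.0456 q [-0.48  0.2   1.77  0.    1.17  0.96]
ch [ -37.6 -393.7   30.1] wh [-63.   -0.7  30.1]
```

>>> arm_command:
  deltas:
    - [[0.4, 0.053, 0.01, 0, 0, 0], [0.4, 0.053, 0, 0, 0, 0], [0.4, 0.053, 0, 0, 0, 0], [0.4, 0.053, 0, 0, 0, 0], [0, 0, 0, 0, 0, 0]]

```text
t: 14.77
tool_pos: [0.5373, -0.2085, 0.0302]
orientation: [3.134, 0.214, 0.002]
force: [1.2, 0.0, 1.8]
opening: 0.0456
gripper_force: 40.0
```

>>> arm_command:
  deltas:
    - [[0.4, 0.053, 0, 0, 0, 0], [0.4, 0.053, 0, 0, 0, 0], [0.4, 0.053, 0, 0, 0, 0], [0.4, 0.053, 0, 0, 0, 0], [0, 0, 0, 0, 0, 0]]

```text
t: 15.18
tool_pos: [0.5533, -0.2064, 0.0301]
orientation: [3.134, 0.214, 0.002]
force: [1.4, 0.3, 2.8]
opening: 0.046
gripper_force: 40.0
```

```bash
python3 st.py
```

```text
t 15.18 pos [ 0.5533 -0.2064  0.0301] yaw 7.8 z [ 1.3e-03 -1.0e-04 -1.0e+00] F [1.4 0.3 2.8] M [ 0.08  0.13 -0.04] op 0.046 q [-0.44  0.27  1.69  0.    1.18  0.99]
ch [  -5.3 -392.2   30.1] wh [-30.7  -0.8  30.1]
```

>>> arm_command:
  deltas:
    - [[0.4, 0.053, 0.03, 0, 0, 0], [0.4, 0.053, 0, 0, 0, 0], [0.4, 0.053, 0, 0, 0, 0], [0.4, 0.053, 0, 0, 0, 0], [0, 0, 0, 0, 0, 0]]

```text
t: 15.6
tool_pos: [0.5692, -0.2041, 0.0302]
orientation: [-3.134, -0.214, -0.001]
force: [1.4, 0.9, -0.6]
opening: 0.0461
gripper_force: 40.0
```

>>> arm_command:
  deltas:
    - [[0.2, 0.027, 0, 0, 0, 0], [0.2, 0.027, 0, 0, 0, 0], [0.2, 0.027, 0, 0, 0, 0], [0.2, 0.027, 0, 0, 0, 0], [0, 0, 0, 0, 0, 0]]

```text
t: 16.02
tool_pos: [0.5764, -0.2032, 0.0302]
orientation: [-3.134, -0.214, -0.0]
force: [-1.6, -0.0, -2.6]
opening: 0.046
gripper_force: 40.0
```

```bash
python3 st.py
```

```text
t 16.02 pos [ 0.5764 -0.2032  0.0302] yaw 7.8 z [ 2.e-04  2.e-04 -1.e+00] F [-1.6 -0.  -2.6] M [ 0.    0.06 -0.02] op 0.046 q [-0.42  0.32  1.62  0.    1.19  1.01]
ch [  18.  -391.    30.2] wh [-7.3 -0.7 30.2]
```

>>> arm_command:
  deltas:
    - [[0.15, 0.02, 0, 0, 0, 0], [0.15, 0.02, 0, 0, 0, 0], [0, 0, 0, 0, 0, 0]]

```text
t: 16.27
tool_pos: [0.5794, -0.2028, 0.0303]
orientation: [-3.134, -0.214, -0.0]
force: [-1.2, -0.9, -2.2]
opening: 0.0457
gripper_force: 40.0
```

>>> arm_command:
  deltas:
    - [[0.15, 0.02, 0, 0, 0, 0], [0.15, 0.02, 0, 0, 0, 0], [0, 0, 0, 0, 0, 0]]

```text
t: 16.52
tool_pos: [0.5817, -0.2026, 0.0301]
orientation: [-3.134, -0.213, 0.002]
force: [-4.8, -0.8, 0.6]
opening: 0.0462
gripper_force: 40.0
```

>>> arm_command:
  deltas:
    - [[0.1, 0.013, 0, 0, 0, 0], [0.1, 0.013, 0, 0, 0, 0], [0, 0, 0, 0, 0, 0]]

```text
t: 16.77
tool_pos: [0.5838, -0.2023, 0.0301]
orientation: [-3.134, -0.213, 0.001]
force: [-4.0, 0.3, -0.6]
opening: 0.0455
gripper_force: 40.0
```

```bash
python3 st.py
```

```text
t 16.77 pos [ 0.5838 -0.2023  0.0301] yaw 7.79 z [-8.e-04  2.e-04 -1.e+00] F [-4.   0.3 -0.6] M [-0.1   0.82 -0.01] op 0.0455 q [-0.42  0.34  1.6  -0.    1.2   1.02]
ch [  25.4 -390.7   30.1] wh [ 0.1 -0.8 30.1]
```

>>> arm_command:
  deltas:
    - [[0.1, 0.013, 0, 0, 0, 0], [0.1, 0.013, 0, 0, 0, 0], [0, 0, 0, 0, 0, 0]]

```text
t: 17.02
tool_pos: [0.5858, -0.202, 0.0301]
orientation: [-3.134, -0.213, 0.001]
force: [-5.1, -0.7, -2.2]
opening: 0.0456
gripper_force: 40.0
```

>>> arm_command:
  deltas:
    - [[0.1, 0.013, 0, 0, 0, 0], [0.1, 0.013, 0, 0, 0, 0], [0, 0, 0, 0, 0, 0]]

```text
t: 17.27
tool_pos: [0.5878, -0.2017, 0.0301]
orientation: [-3.134, -0.213, 0.001]
force: [-4.4, -0.5, -1.0]
opening: 0.046
gripper_force: 40.0
```

```bash
python3 st.py
```

```text
t 17.27 pos [ 0.5878 -0.2017  0.0301] yaw 7.79 z [-7.e-04  2.e-04 -1.e+00] F [-4.4 -0.5 -1. ] M [-0.03  0.86  0.04] op 0.046 q [-0.41  0.35  1.59 -0.    1.2   1.02]
ch [  29.5 -390.5   30.1] wh [ 4.2 -0.8 30.1]
```

>>> arm_command:
  deltas:
    - [[0.1, 0.013, 0, 0, 0, 0], [0, 0, 0, 0, 0, 0]]

```text
t: 17.43
tool_pos: [0.5888, -0.2016, 0.0301]
orientation: [-3.134, -0.214, 0.001]
force: [-5.3, -0.6, -0.7]
opening: 0.0461
gripper_force: 40.0
```

>>> arm_command:
  deltas:
    - [[0.1, 0.013, 0, 0, 0, 0], [0, 0, 0, 0, 0, 0]]

```text
t: 17.6
tool_pos: [0.5901, -0.2014, 0.0301]
orientation: [-3.134, -0.213, 0.0]
force: [-3.5, -0.6, -1.6]
opening: 0.0456
gripper_force: 40.0
```

>>> arm_command:
  deltas:
    - [[0.05, 0.007, 0, 0, 0, 0], [0, 0, 0, 0, 0, 0]]

```text
t: 17.77
tool_pos: [0.5905, -0.2014, 0.0301]
orientation: [-3.134, -0.214, 0.001]
force: [-4.4, 0.2, -1.9]
opening: 0.0459
gripper_force: 40.0
```

>>> arm_command:
  deltas:
    - [[0.05, 0.007, 0, 0, 0, 0], [0, 0, 0, 0, 0, 0]]

```text
t: 17.93
tool_pos: [0.591, -0.2013, 0.0301]
orientation: [-3.134, -0.214, 0.001]
force: [-5.2, -0.2, -1.8]
opening: 0.0454
gripper_force: 40.0
```

>>> arm_command:
  deltas:
    - [[0.05, 0.007, 0, 0, 0, 0], [0, 0, 0, 0, 0, 0]]

```text
t: 18.1
tool_pos: [0.5915, -0.2012, 0.0301]
orientation: [-3.134, -0.214, 0.001]
force: [-4.8, -0.3, -3.6]
opening: 0.0457
gripper_force: 40.0
```

>>> arm_command:
  deltas:
    - [[0.05, 0.007, 0, 0, 0, 0], [0, 0, 0, 0, 0, 0]]

```text
t: 18.27
tool_pos: [0.5921, -0.2011, 0.0301]
orientation: [-3.134, -0.214, 0.001]
force: [-5.4, 0.7, -3.9]
opening: 0.0457
gripper_force: 40.0
```

>>> arm_command:
  deltas:
    - [[0.05, 0.007, 0, 0, 0, 0], [0, 0, 0, 0, 0, 0]]

```text
t: 18.43
tool_pos: [0.5926, -0.2011, 0.0301]
orientation: [-3.134, -0.214, 0.0]
force: [-5.1, -0.3, -3.3]
opening: 0.0454
gripper_force: 40.0
```

>>> arm_command:
  deltas:
    - [[-0.1, -0.013, 0, 0, 0, 0], [-0.1, -0.013, 0, 0, 0, 0], [0, 0, 0, 0, 0, 0]]

```text
t: 18.68
tool_pos: [0.5904, -0.2013, 0.0302]
orientation: [-3.134, -0.214, 0.0]
force: [-3.7, -0.3, -3.9]
opening: 0.0459
gripper_force: 40.0
```

>>> arm_command:
  deltas:
    - [[-0.05, -0.007, 0, 0, 0, 0], [0, 0, 0, 0, 0, 0]]

```text
t: 18.85
tool_pos: [0.5903, -0.2014, 0.0302]
orientation: [-3.134, -0.214, -0.001]
force: [-3.0, -0.5, -5.8]
opening: 0.046
gripper_force: 40.0
```

>>> arm_command:
  deltas:
    - [[-0.05, -0.007, 0, 0, 0, 0], [0, 0, 0, 0, 0, 0], [0, 0, 0, 0, 0, 0]]

```text
t: 19.1
tool_pos: [0.5902, -0.2014, 0.0303]
orientation: [3.134, 0.214, 0.002]
force: [1.6, 0.8, -8.3]
opening: 0.0457
gripper_force: 40.0
```

Run:
```python
from st import *
st(); s=eyes.read_camera("side");t=eyes.read_camera("top");st();cv2.imwrite("pics/s4.png",s);cv2.imwrite("pics/t4.png",t)
```

```text
t 19.1 pos [ 0.5902 -0.2014  0.0303] yaw 7.8 z [ 1.e-03  1.e-04 -1.e+00] F [ 1.6  0.8 -8.3] M [ 0.05 -0.03  0.05] op 0.0457 q [-0.41  0.35  1.59  0.    1.2   1.02]
ch [  31.8 -390.4   30.3] wh [ 6.5 -0.8 30.3]
t 19.2 pos [ 0.5901 -0.2014  0.0303] yaw 7.8 z [ 9.e-04  0.e+00 -1.e+00] F [ 3.1  0.8 -8. ] M [ 0.16 -0.2  -0.08] op 0.0454 q [-0.41  0.35  1.59  0.    1.2   1.02]
ch [  31.8 -390.4   30.3] wh [ 6.5 -0.8 30.3]
```

The pack stays at x=0.590 while the pull force reverses, so the catch holds. I'll relax, release and retreat.

>>> arm_command:
  deltas:
    - [[0.05, 0.007, -0.02, 0, 0, 0], [0, 0, 0, 0, 0, 0], [0, 0, 0, 0, 0, 0]]
  squeeze: 5

```text
t: 19.45
tool_pos: [0.5903, -0.2015, 0.0305]
orientation: [3.134, 0.214, 0.0]
force: [-2.0, 2.0, -3.3]
opening: 0.0459
gripper_force: 5.0
```

>>> arm_command:
  deltas:
    - [[0, 0, 0, 0, 0, 0], [0, 0, 0, 0, 0, 0], [0, 0, 0, 0, 0, 0], [0, 0, 0, 0, 0, 0], [0, 0, 0, 0, 0, 0], [0, 0, 0, 0, 0, 0], [0, 0, 0, 0, 0, 0]]
  gripper: 0.6

```text
t: 20.03
tool_pos: [0.5903, -0.2015, 0.0302]
orientation: [3.134, 0.214, 0.0]
force: [-0.7, -0.4, 0.0]
opening: 0.0742
gripper_force: 0.0
```

>>> arm_command:
  deltas:
    - [[0, 0, 0.5, 0, 0, 0], [0, 0, 1.0, 0, 0, 0], [0, 0, 2.0, 0, 0, 0], [0, 0, 2.5, 0, 0, 0], [0, 0, 2.5, 0, 0, 0], [0, 0, 2.5, 0, 0, 0], [0, 0, 2.5, 0, 0, 0], [-0.5, -1, 1.5, 0, 0, 0], [-1, -2, 0, 0, 0, 0], [-1, -2.5, 0, 0, 0, 0], [-1, -2.5, 0, 0, 0, 0], [-1, -2.5, 0, 0, 0, 0]]

```text
t: 21.03
tool_pos: [0.545, -0.3075, 0.1817]
orientation: [3.133, 0.215, 0.002]
force: [-0.6, 0.6, 0.0]
opening: 0.074
gripper_force: 0.0
```

>>> arm_command:
  deltas:
    - [[-1, -2.5, 0, 0, 0, 0], [-1, -2.5, 0, 0, 0, 0], [-1, -2.5, 0, 0, 0, 0], [-1, -2.5, 0, 0, 0, 0], [-1, -2.5, 0, 0, 0, 0], [-1, -2.5, 0, 0, 0, 0], [-1, -2.5, 0, 0, 0, 0], [-1, -2, 0, 0, 0, 0], [-0.5, -1, 0, 0, 0, 0], [0, 0, 0, 0, 0, 0]]

```text
t: 21.87
tool_pos: [0.4588, -0.5136, 0.1808]
orientation: [3.134, 0.209, 0.0]
force: [-0.6, 0.6, -0.7]
opening: 0.0745
gripper_force: 0.0
```

Run:
```python
from ov import *
from st import *
st(); s=eyes.read_camera("side");t=eyes.read_camera("top")
f=lambda i,x,y,w,h:np.clip(cv2.resize(i[y:y+h,x:x+w],None,fx=4,fy=4,interpolation=cv2.INTER_CUBIC)*1.6,0,255).astype('uint8')
h=np.zeros((560,800,3),'uint8'); h[:,:400]=f(t,350,140,100,140)
b=f(s,300,175,100,85); h[:340,400:]=b
h[340:560,400:]=np.clip(cv2.resize(t[80:311,30:450],(400,220))*1.6,0,255)
cv2.imwrite("pics/v5.png",h)
```

```text
t 21.87 pos [ 0.4588 -0.5136  0.1808] yaw 7.63 z [ 1.e-04 -1.e-03 -1.e+00] F [-0.6  0.6 -0.7] M [-0.    0.01  0.02] op 0.0745 q [-0.92  0.39  1.26 -0.    1.5   0.52]
ch [-125.9 -690.1  180.8] wh [-165.5 -292.6  180.8]
```

View pics/v5.png

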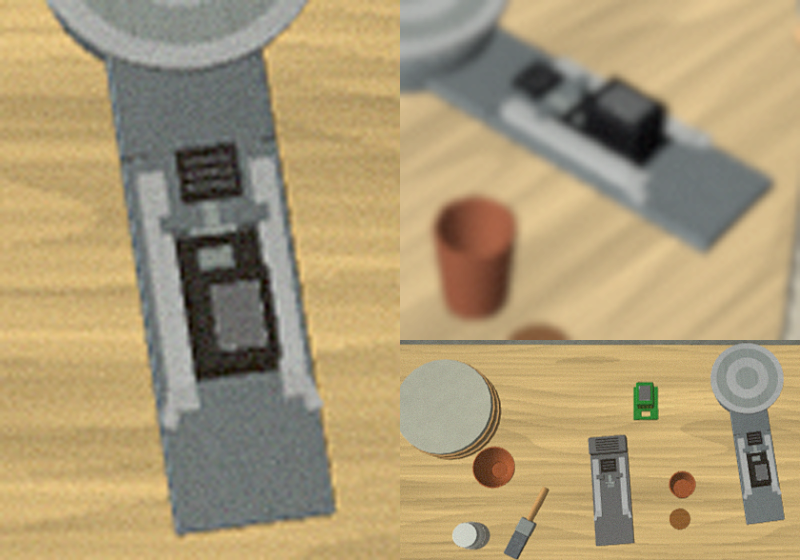

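The pack sits in the turntable rail with its front edge against the plunger plate at about (215,235), and the mug and other things are unmoved. I'll check the position after release numerically, and hand in if it is still home.

Run:
```python
from st import *
x=loc(pw,ray("top",(409.2,233.7),.064))[0]+40; x2=loc(pw,ray("top",(409.2,233.7),.022))[0]+45
print("origin est (body rear top / foot rear)",x,x2)
if max(x,x2)>11:
    from plant import ticket; print(ticket.close_job())
```

```text
origin est (body rear top / foot rear) 8.309027492525441 17.730214101754065
the job is handed in; nothing more can be done
None
```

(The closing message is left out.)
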